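# Build up a filter holder and present its clean filter plate

## Robot

A 7-joint arm with a two-finger parallel gripper is mounted at the origin on the work surface. World frame = base frame: x ahead of the robot, y to its left, z up, the work surface at z = 0. Lengths are in m, angles in rad, forces in N, time in s.
With the tool pointing down it reaches from about 0.425 to 0.925 m from the base axis. Payload 6.8 kg.
Tool frame: the origin (TCP) lies midway between the tips of the shut fingers; the grasp point (between the pads) lies bot.grip_point_offset behind it (bot.grip_point_offset is the distance from the TCP to the grasp point, in m); z points along the fingers, y is the line along which they close (so a half turn about z gives the same grasp; the last joint's range is limited). The gripper opens to 85 mm and grips with 20 to 120 N. Pads are 22 mm wide; open, the fingers measure 114 mm over their backs; the gripper's body (76 mm by 85 mm) begins 54 mm behind the grasp point. The pads swing forward as they close: fully open they stand 13 mm farther back than shut.
Start: joints at [1.149, 0.477, 0.022, 1.555, -0.011, 1.109, -0.083], TCP at [0.208, -0.642, 0.231] pointing down, gripper open.
Joint ranges: [-2.96, 2.96], [-0.34, 2.1], [-1.41, 1.46], [0.24, 2.44], [-1.37, 4.51], [0.17, 1.92], [-2.96, 2.96]. Speed limits (rad/s): [2.39, 2.39, 3.14, 3.14, 3.14, 3.14, 3.14].

## Interface

Orientations are given as a unit quaternion [w, x, y, z].
In Python, from station import get_obs, cams, job, bot gives the robot as it stands.
- The arm moves only by the tool arm_command, never from a script. Its argument "rows" is a list that holds one entry, the list of rows, each a list of 5 numbers: the finger opening in mm, from 0 to 85.4, then the shift along the world's x, y, z in units of 60 mm (1.0 is 60 mm), then the turn about the world's z in units of 0.08 rad (1.0 is 0.08 rad). In form: [[[grip, x, y, z, turn], ...]]. A call has exactly 10 rows; each row shifts and turns the commanded pose from where the row before left it; what a row does not reach is not made up. A row lasts 1/8 s, in which the tool goes at most 62.5 mm and 10.7 degrees, less where a joint would pass 70% of its speed; a pose out of reach is approached as far as the arm can. A call with a number of a shift or a turn outside -1 to 1 is refused whole. A call with a gripper value outside its range is refused whole. The fingers move at their own pace and stop on an object; "newtons" is the grip in N (left out, the last holds). Time passes only in rows, so rows that do not move let the fingers close, or fill a call up. It gives the time, the measured TCP pose, the force, the opening and the grip force at its end, in the units of the state.
- get_obs(): the state, without advancing time (a new reading comes with each control period).
- cams.read_camera(name): name is "scene" or "top" or "wrist"; returns the picture (480x640x3 uint8, red, green, blue); there is no depth.
- cams.camera_params(name): a dict with "K" (3x3 intrinsics, pixels), "k1" (the pictures are not rectified: a ray, as slopes to the right and down, at radius r is drawn at 1 + k1 r^2 times it, then the intrinsics apply), "extrinsics" (4x4, takes a point from camera to world coordinates). Camera axes: x right, y down, z forward; pixel columns grow to the right and rows downward; lengths in m; the calibration is good to about 2 mm. A picture is of the moment at which its call begins: read the wrist's pose just before it. camera_params takes no time and is no camera call; for the wrist camera it gives the pose at the moment of the call.
- job.hand_in(): hands the job in; it is judged then, once.
The state is a dict: "t": time; "q": joint angles; "joint_vel": joint speeds; "joint_torque": joint torques, N m; "eef_pos": TCP position; "tool_rot": TCP orientation; "contact_force": force on the tool from outside, world axes, zero at the start; "torque": the same for the moment, N m; "gripper_width": opening from 0.0 (shut) to 1.0 (fully open); "grasp_force": force on a finger pad.
Only numpy, scipy, OpenCV 4.12 (cv2) and the standard library are available. Lean on these libraries where they do the work, as an engineer would, in place of code of your own. Each camera call takes 0.05 s, during which the arm holds its last target. There are 200 camera calls.

## Task

Put together the filter holder in the assembly jig: first seat the aluminium housing square and fully down in the jig's pocket and let it go, then lay the orange spacer flat and square on top of it. Only then lift the blue flap of the white filter compartment so that it stands open, draw the clean white filter plate out by its grip rib (leave the brown spent one in its well) and finish while holding the plate level and still over the middle of the stack, about 5 cm above the spacer and touching nothing but the gripper. Do not shift or knock over the other things on the bench.

Things in the scene. Friction and masses are not known exactly. Their poses are not given: they have to be found in the camera images.
- jig_pocket (a point): centre of the floor of the fixed jig's square 55 mm pocket, 8 mm above the bench; x and y along its sides, z up. Dark 96 x 96 x 8 mm base plate; four blue L-shaped corner posts, 42 mm straight plus 12 mm of outward-flared lead-in (65 mm wide at its mouth, 54 mm above the floor). Each side is open in its middle, 35 mm wide, down to the base plate, for fingers to reach through
- housing_c (a point): centre (half-way up) of the loose aluminium housing, a 50 x 50 x 36 mm square block with a 28 mm round bore 20 mm deep in its top; starts upright on the bench, x and y along its sides; about 0.11 to 0.22 kg. Any quarter turn fits the pocket, with 2.5 mm of play each side
- spacer_c (a point): centre (half-way up) of the loose orange plastic spacer, 50 x 50 x 16 mm with a 28 mm hole through; starts flat on the bench, x and y along its sides; about 0.05 kg. On the housing its underside lies 36 mm above the pocket floor, still between the corner posts (straight for 6 mm more, then flared). Any quarter turn fits
- flap (a joint): opening angle of the blue flap in rad: 0 shut (starts between 0 and 0.12), 1.57 standing upright, stop at 1.9. A stiff hinge: it stays where it is left; moving it takes about 2 N at the handle. It must stand near upright or beyond to leave room for a gripper over the wells
- flap_hinge (a point): middle of the flap's hinge line, on the far top edge of the white filter compartment, 75.5 mm above the bench; does not turn with the flap. Axes: x from the compartment's front to its far side, y along the hinge, z up. The compartment is a fixed box 130 (x) x 202 (y) x 75 mm high, walls 6 mm, centred on the hinge in y, its front 130 mm to -x of the hinge
- flap_handle (a point): centre of the black T-handle bar on the blue flap: 14 mm thick, 30 mm long along the hinge, on an 8 mm stem. Shut, it lies 117 mm to -x of the hinge and 30.5 mm above it (26 mm above the flap's face); opening, it rises and swings over to +x. Pinched on its two round ends it pivots between the fingers. Flap 130 x 202 x 4 mm, free edge 13 mm beyond the handle
- filter_grip (a point): grip point on the clean white filter plate: in the middle of its rib, 30 mm above its underside. A 54 mm disc, 6 mm thick, with a rib on top 30 mm long (x), 12 thick (y), 38 tall; z up; 0.04 to 0.085 kg. Starts in a well, underside 22 mm above the bench, rib at right angles to the hinge within 0.2 rad. Beside the rib: 49 mm to the side wall, 68 mm to the other rib
- spent_grip (a point): the same point on the brown, otherwise equal spent filter plate in the other well: stays there
- vial: small capped vial, 24 mm across, 45 mm tall, loose bystander; origin at the middle of its underside
- reagent: amber reagent bottle, 64 mm across, 130 mm tall, loose bystander; origin at the middle of its underside
- beaker: open glass beaker, 70 mm across, 90 mm tall, loose bystander; origin at the middle of its underside
- driver: screwdriver about 150 mm long lying on the bench, loose bystander; origin under its middle
- weight: brass calibration weight, 36 mm across, 50 mm tall, loose bystander; origin at the middle of its underside
- unit_floor (a point): point on the grey floor inside the compartment, 30 mm above the bench, midway between its two round wells; axes as flap_hinge. The wells are 57 mm wide, 8 mm deep, centred 40 mm to either side of it in y; one holds the white plate, the other the brown, in either order
Mind the look-alikes: they are no part of the job. Leave any red look-alike of the part that bears flap alone.

How it is judged:
By the outcome, as a careful person would: the job done as asked, in the order asked, and still so for the second after the job is handed in, while the arm keeps its last pose, push and grip.
It also fails if it takes over 72 s, if anything falls off the work surface, if the arm or the gripper's body presses on something with over 40 N, if the wrist force passes 120 N, or if a joint passes its speed limit or range.

## Working session

There is one attempt and no reset: what is moved stays moved. The work goes in short steps, Python scripts to look and compute and a tool call to move; the robot and the scene stay as the last step left them, time stands still between calls to the robot, and variables do not carry over. Pictures are saved under pics/ and viewed, at most 10 in all, crops included, and the job is handed in when it is done.

Besides the shell and the picture viewer there is one more tool, called after "Request:" by a JSON object that holds its "api" and its "payload". arm_command: Moves the arm, as the interface text tells. Its arguments: {"type":"object","properties":{"rows":{"type":"array"},"newtons":{"type":"number"}},"required":["rows"]}

```bash
ls; mkdir -p pics; cat > h.py <<'E'
import numpy as np, cv2
from station import get_obs, cams, job, bot
def save(n,f):
    im=cams.read_camera(n); cv2.imwrite('pics/'+f,im[:,:,::-1]); return im
def ray(P,u,v):
    K=np.array(P['K']);k=P['k1'];d=np.array([(u-K[0,2])/K[0,0],(v-K[1,2])/K[1,1]])
    s=d.copy()
    for _ in range(20): s=d/(1+k*(s@s))
    T=np.array(P['extrinsics']); return T[:3,3],T[:3,:3]@np.array([s[0],s[1],1])
def at(P,u,v,z):
    o,d=ray(P,u,v); return (o+d*(z-o[2])/d[2]).round(4)
def proj(P,p):
    T=np.array(P['extrinsics']);c=T[:3,:3].T@(np.array(p)-T[:3,3]);s=c[:2]/c[2];s=s*(1+P['k1']*(s@s));K=np.array(P['K'])
    return np.array([K[0,0]*s[0]+K[0,2],K[1,1]*s[1]+K[1,2]]).round(1)
E
python3 - <<'E'
from h import *
a=save('top','top0.png');b=save('scene','scene0.png')
o=get_obs();print({k:np.round(v,3) for k,v in o.items()},bot.grip_point_offset)
for n in('top','scene','wrist'):
    P=cams.camera_params(n);print(n,np.round(P['K'],1).tolist(),P['k1'],np.round(P['extrinsics'],3).tolist())
E
```

```text
pics
{'t': np.float64(0.1), 'q': array([ 1.149,  0.478,  0.022,  1.556, -0.011,  1.109, -0.083]), 'joint_vel': array([ 0.001, -0.002, -0.001, -0.002,  0.   , -0.   ,  0.002]), 'joint_torque': array([ 5.0000e-03, -5.9775e+01,  1.6140e+00, -2.8195e+01,  1.3000e-02,
        5.0000e-03,  0.0000e+00]), 'eef_pos': array([ 0.208, -0.642,  0.23 ]), 'tool_rot': array([-0.001,  0.988,  0.156, -0.   ]), 'contact_force': array([ 0.157, -0.292, -0.278]), 'torque': array([ 0.009, -0.03 ,  0.034]), 'grasp_force': np.float64(0.0), 'gripper_width': np.float64(1.0)} 0.0187
top [[487.5, 0.0, 315.9], [0.0, 487.5, 241.6], [0.0, 0.0, 1.0]] -0.0455467350940383 [[0.021, -0.994, 0.106, 0.413], [-1.0, -0.019, 0.013, -0.025], [-0.011, -0.107, -0.994, 1.065], [0.0, 0.0, 0.0, 1.0]]
scene [[542.9, 0.0, 326.8], [0.0, 542.9, 229.9], [0.0, 0.0, 1.0]] 0.04884485408732645 [[-0.201, 0.613, -0.764, 1.313], [0.979, 0.139, -0.147, 0.157], [0.016, -0.778, -0.628, 0.733], [0.0, 0.0, 0.0, 1.0]]
wrist [[339.9, 0.0, 319.6], [0.0, 339.9, 241.5], [0.0, 0.0, 1.0]] -0.025737895873146253 [[0.309, -0.906, -0.288, 0.282], [-0.951, -0.295, -0.093, -0.618], [-0.001, 0.303, -0.953, 0.372], [0.0, 0.0, 0.0, 1.0]]
```

View pics/top0.png

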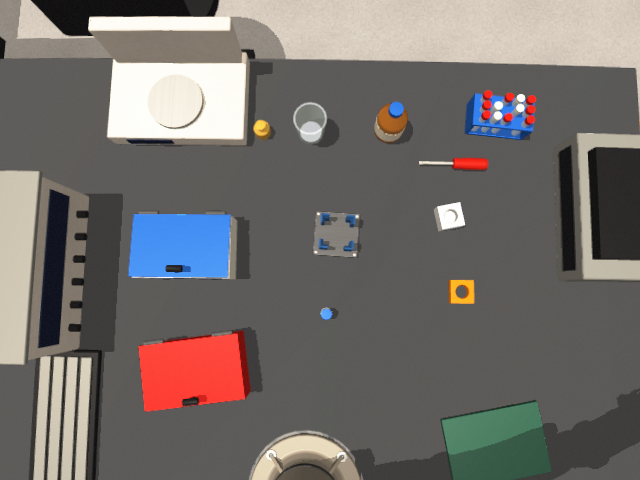

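View pics/scene0.png

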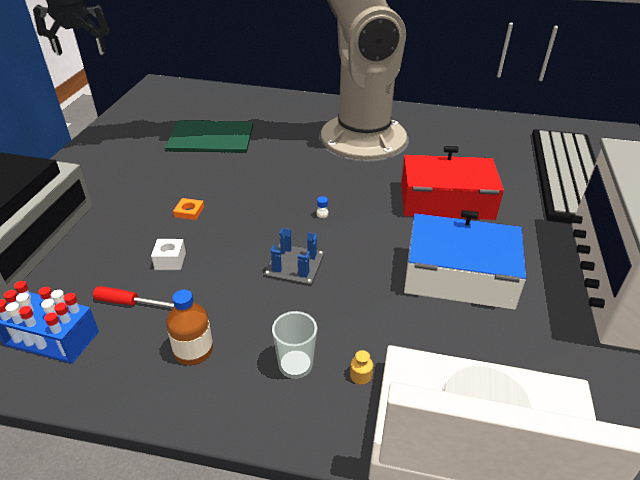

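The top view shows the jig at (337,234), the housing at (450,216), the orange spacer at (462,292), the blue-flap compartment at (182,246) and the vial at (326,314). There are two flap boxes. The red one at (195,370) is the look-alike. The blue one on the white box fits the description. The next crop confirms it.

```bash
python3 - <<'E'
from h import *
a=cv2.imread('pics/top0.png')
def c(u,v,w,h,W,H): return cv2.resize(a[v:v+h,u:u+w],(W,H),interpolation=cv2.INTER_CUBIC)
m=np.vstack([np.hstack([c(415,190,80,60,400,300),c(425,262,80,60,400,300)]),np.hstack([c(297,202,80,60,400,300),c(120,205,133,100,400,300)])])
cv2.imwrite('pics/mos.png',m)
E
```

```text
(no output)
```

View pics/mos.png

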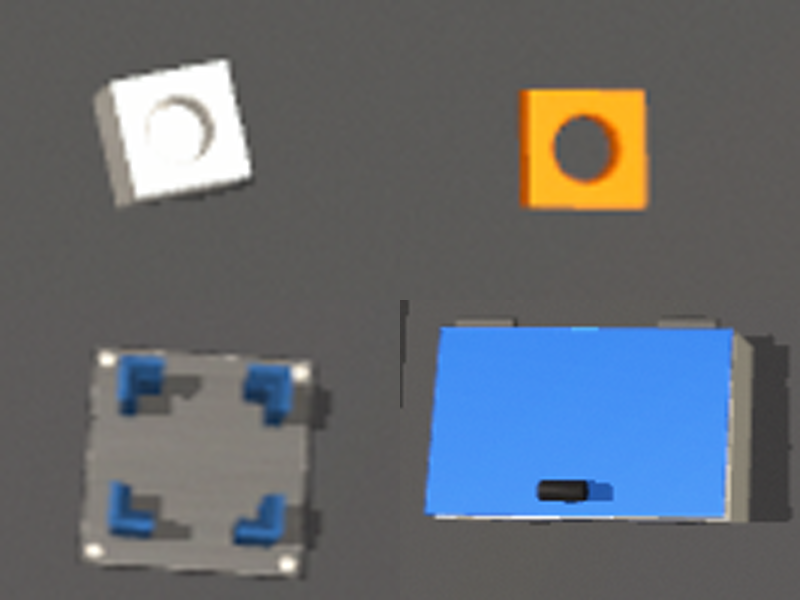

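The crops show, in mosaic pixels:
- **Housing:** top-face corners (110,87), (228,60), (252,178), (135,202).
- **Spacer:** corners (530,90) to (646,208).
- **Jig:** base plate corners (95,347), (312,362), (300,577), (80,562).
- **Blue flap:** on the white box, handle at (563,490), hinge edge (441,327)–(734,328). This is the right flap.

```bash
python3 - <<'E'
from h import *
P=cams.camera_params('top')
def q(name,pts,f,z):
    w=np.array([at(P,*f(*p),z) for p in pts]);c=w.mean(0);e=w[1]-w[0];e2=w[2]-w[1]
    print(name,'c',c.round(4),'edges',[round(float(np.linalg.norm(w[(i+1)%4]-w[i])),4) for i in range(4)],'yaw of TL->TR +90', round(np.arctan2(e[1],e[0])+np.pi/2,3), 'of TR->BR +180',round((np.arctan2(e2[1],e2[0])+np.pi+np.pi)%(2*np.pi)-np.pi,3));return w
q('housing',[(110,87),(228,60),(252,178),(135,202)],lambda x,y:(415+x/5,190+y/5),.036)
q('spacer',[(530,90),(646,90),(646,208),(530,208)],lambda x,y:(425+(x-400)/5,262+y/5),.016)
q('jig',[(95,347),(312,362),(300,577),(80,562)],lambda x,y:(297+x/5,202+(y-300)/5),.008)
f=lambda x,y:(120+(x-400)/3.0075,205+(y-300)/3)
w=q('flap',[(441,327),(734,328),(727,516),(427,513)],f,.0795);print(w)
print('handle',at(P,*f(563,490),.106))
T=P=cams.camera_params('wrist')
o=get_obs();from scipy.spatial.transform import Rotation as R
t=o['tool_rot'];Rt=R.from_quat([t[1],t[2],t[3],t[0]]).as_matrix();E=np.array(P['extrinsics']);print(Rt.round(3),(Rt.T@(E[:3,3]-o['eef_pos'])).round(4),(Rt.T@E[:3,:3]).round(3))
P=cams.camera_params('top')
for n,u,v in(('vial',326,314),('beaker',311,133),('driver',455,163)):print(n,at(P,u,v,.02))
E
```

```text
housing c [ 0.5834 -0.3003  0.036 ] edges [0.0524, 0.0518, 0.0515, 0.0505] yaw of TL->TR +90 0.247 of TR->BR +180 0.188
spacer c [ 0.4236 -0.3287  0.016 ] edges [0.0501, 0.0505, 0.0498, 0.0503] yaw of TL->TR +90 0.02 of TR->BR +180 -0.012
jig c [ 0.5434 -0.0562  0.008 ] edges [0.0954, 0.0947, 0.0958, 0.0949] yaw of TL->TR +90 -0.05 of TR->BR +180 -0.044
flap c [0.5062 0.2642 0.0795] edges [0.2027, 0.1284, 0.2049, 0.128] yaw of TL->TR +90 0.014 of TR->BR +180 0.002
[[0.5688 0.3651 0.0795]
 [0.5717 0.1624 0.0795]
 [0.4433 0.1621 0.0795]
 [0.4408 0.367  0.0795]]
handle [0.4572 0.2663 0.106 ]
[[ 0.951  0.309 -0.001]
 [ 0.309 -0.951  0.001]
 [-0.    -0.002 -1.   ]] [ 0.0772  0.0002 -0.1421] [[ 0.001 -0.953 -0.303]
 [ 1.     0.001  0.001]
 [-0.    -0.303  0.953]]
vial [ 0.371  -0.0368  0.02  ]
beaker [0.7667 0.0037 0.02  ]
driver [ 0.7049 -0.3142  0.02  ]
```

Request:
{"api": "arm_command", "payload": {"rows": [[[85,0.7,0.64,-0.1,-0.14],[85,0.7,0.64,-0.1,-0.14],[85,0.7,0.64,-0.2,-0.14],[85,0.7,0.63,-0.2,-0.14],[85,0.7,0.63,-0.2,-0.14],[85,0.7,0.63,-0.2,-0.14],[85,0.7,0.63,-0.2,-0.14],[85,0.7,0.63,-0.2,-0.13],[85,0.65,0.63,-0.2,-0.13],[85,0,0,0,0]]], "newtons": 40}}

```text
t: 1.35
eef_pos: [0.5866, -0.2933, 0.1336]
tool_rot: [-0.002, 0.994, 0.112, 0.0]
contact_force: [-0.0, -0.0, -1.1]
gripper_width: 0.996
grasp_force: 0.0
```

```bash
python3 - <<'E'
from h import *
o=get_obs();print(o['eef_pos'],o['tool_rot'],o['t'])
P=cams.camera_params('wrist');np.save('p1.npy',P,allow_pickle=True)
save('wrist','w1.png')
E
```

```text
[ 0.58663669 -0.29331889  0.13364843] [-2.08382537e-03  9.93755852e-01  1.11556942e-01  1.17267342e-04] 1.35
```

View pics/w1.png

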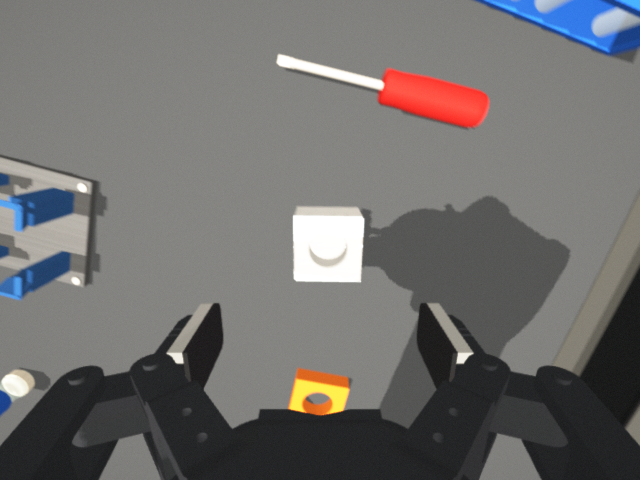

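The wrist view shows the housing's top face with corners (293,215), (363,215), (362,282), (294,281), nearly square to the image. The spacer is at about (320,390).

```bash
python3 - <<'E'
from h import *
P=np.load('p1.npy',allow_pickle=True).item()
w=np.array([at(P,*p,.036) for p in [(293,215),(363,215),(362,282),(294,281)]]);print(w,w.mean(0))
for a,b in((0,1),(3,2)):e=w[b]-w[a];print(np.arctan2(e[1],e[0])+np.pi/2,np.linalg.norm(e))
for a,b in((3,0),(2,1)):e=w[b]-w[a];print(np.arctan2(e[1],e[0]),np.linalg.norm(e))
E
```

```text
[[ 0.6031 -0.2699  0.036 ]
 [ 0.6144 -0.3191  0.036 ]
 [ 0.5633 -0.3321  0.036 ]
 [ 0.5524 -0.281   0.036 ]] [ 0.5833   -0.300525  0.036   ]
0.22575950173177128 0.05048098651967889
0.21015762971291263 0.05224959329985257
0.2155341599041307 0.05190086704478065
0.24911847388392175 0.052727696706759274
```

```bash
python3 - <<'E'
from h import *
o=get_obs();print(o['eef_pos'],o['joint_vel'].round(3),o['t'])
E
```

```text
[ 0.58455726 -0.29684375  0.13411755] [ 0.049 -0.021  0.055  0.009  0.014  0.005  0.008] 1.4
```

Request:
{"api": "arm_command", "payload": {"rows": [[[85,0,0,-0.5,0],[85,0,0,-0.7,0],[85,0,0,-0.6,0],[85,0,0,-0.34,0],[85,0,0,0,0],[40,0,0,0,0],[40,0,0,0,0],[40,0,0,0,0],[40,0,0,0,0],[40,0,0,0,0]]], "newtons": 40}}

```text
t: 2.65
eef_pos: [0.5845, -0.3005, 0.0087]
tool_rot: [0.001, 0.994, 0.107, 0.001]
contact_force: [-1.7, 0.6, 6.9]
gripper_width: 0.576
grasp_force: 43.2
```

Request:
{"api": "arm_command", "payload": {"rows": [[[40,0,0,0.4,0],[40,0,0,0.7,0],[40,0,0.2,0.7,0],[40,-0.2,0.67,0.6,-0.5],[40,-0.4,0.8,0,-0.6],[40,-0.4,0.8,0,-0.6],[40,-0.4,0.8,0,-0.6],[40,-0.26,0.8,0,-0.6],[40,0,0,0,-0.38],[40,0,0,0,0]]]}}

```text
t: 3.9
eef_pos: [0.4839, -0.0562, 0.1512]
tool_rot: [0.0, 1.0, -0.024, 0.0]
contact_force: [0.7, 0.3, -1.8]
gripper_width: 0.579
grasp_force: 42.5
```

```bash
python3 - <<'E'
from h import *
o=get_obs();print(o['eef_pos'],o['tool_rot'],o['gripper_width'])
P=cams.camera_params('wrist');np.save('p2.npy',P,allow_pickle=True)
a=save('wrist','w2.png')
for x in(-.0275,.0275):
  for y in(-.0275,.0275):
    c,s=np.cos(-.047),np.sin(-.047);print(proj(P,[.5434+c*x-s*y,-.0562+s*x+c*y,.05]))
print([proj(P,[.5434+x,-.0562+y,.008]) for x in(-.048,.048) for y in(-.048,.048)])
E
```

```text
[ 0.48388614 -0.05616975  0.1511919 ] [ 2.45719878e-04  9.99720570e-01 -2.36353438e-02  3.03574310e-04] 0.5788239541802939
[353.1 199.6]
[277.  199.5]
[355.5 119.1]
[274.1 119.1]
[array([374.3, 211.6]), array([262.6, 216.7]), array([374.3,  90.6]), array([251. ,  96.8])]
```

View pics/w2.png

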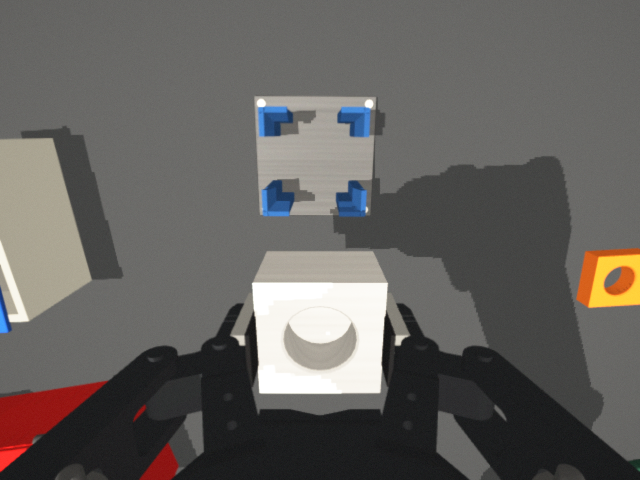

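The wrist view shows the jig base with corners (256,97), (376,97), (372,216), (259,215). The held housing's top face runs from (254,281) and (385,281) to (381,391) and (259,391).

```bash
python3 - <<'E'
from h import *
P=np.load('p2.npy',allow_pickle=True).item()
for pts,z in(([(256,97),(376,97),(372,216),(259,215)],.008),([(254,281),(385,281),(381,391),(259,391)],.1785)):
  w=np.array([at(P,*p,z) for p in pts]);print(w.mean(0))
  for a,b in((0,1),(3,2)):e=w[b]-w[a];print(np.arctan2(e[1],e[0])+np.pi/2,np.linalg.norm(e))
  for a,b in((3,0),(2,1)):e=w[b]-w[a];print(np.arctan2(e[1],e[0]),np.linalg.norm(e))
E
```

```text
[ 0.5416   -0.056275  0.008   ]
-0.04707440457226131 0.09350358281905566
-0.05555554380372052 0.09725003856040368
-0.07319525231848864 0.09435263642315456
-0.03363609985213301 0.09515382283439801
[ 0.48455  -0.056675  0.1785  ]
-0.0456114969988759 0.04825018134680946
-0.04748902104939301 0.05055699753743294
-0.06442683942555354 0.04970311861442899
-0.018070322026224314 0.04980813186619225
```

Request:
{"api": "arm_command", "payload": {"rows": [[[40,0.5,0,0,0],[40,0.475,0,-0.3,0],[40,0,0,-0.5,0],[40,0,0,-0.4,0],[40,0,0,0,0],[40,0,0,-0.3,0],[40,0,0,-0.3,0],[40,0,0,-0.25,0],[40,0,0,-0.2,0],[40,0,0,0,0]]]}}

```text
t: 5.2
eef_pos: [0.5425, -0.0558, 0.0155]
tool_rot: [0.0, 1.0, -0.024, 0.0]
contact_force: [0.4, 0.4, -2.1]
gripper_width: 0.576
grasp_force: 44.8
```

Request:
{"api": "arm_command", "payload": {"rows": [[[40,0,0,-0.03,0],[40,0,0,-0.03,0],[40,0,0,0,0],[40,0,0,0,0],[85,0,0,0,0],[85,0,0,0,0],[85,0,0,0.02,0],[85,0,0,0.03,0],[85,0,0,0.03,0],[85,0,0,0,0]]]}}

```text
t: 6.45
eef_pos: [0.5424, -0.0559, 0.0172]
tool_rot: [-0.0, 1.0, -0.024, 0.0]
contact_force: [-0.3, -1.3, 0.3]
gripper_width: 0.996
grasp_force: 0.0
```

Request:
{"api": "arm_command", "payload": {"rows": [[[85,0,0,0.5,0],[85,0,0,0.7,0],[85,0,0,0.7,0],[85,-0.3,-0.7,0,0.09],[85,-0.4,-0.85,0,0.1],[85,-0.4,-0.85,0,0.1],[85,-0.4,-0.85,0,0.1],[85,-0.3,-0.8,0,0.1],[85,-0.17,-0.49,0,0.1],[85,0,0,0,0]]]}}

```text
t: 7.7
eef_pos: [0.4224, -0.331, 0.1311]
tool_rot: [0.001, 1.0, -0.003, -0.0]
contact_force: [0.2, 0.2, 0.5]
gripper_width: 0.996
grasp_force: 0.0
```

```bash
python3 - <<'E'
from h import *
o=get_obs();print(o['eef_pos'],o['tool_rot'])
P=cams.camera_params('wrist');a=save('wrist','w3.png');b=save('scene','s3.png')
m=cv2.inRange(cv2.cvtColor(a,cv2.COLOR_RGB2HSV),(5,150,200),(25,255,255))
cs=max(cv2.findContours(m,0,1)[0],key=cv2.contourArea);print(cv2.contourArea(cs))
for z in (.016,):
  ap=cv2.approxPolyDP(cs,4,True)[:,0];print(ap.tolist());w=np.array([at(P,*map(float,p),z) for p in ap]);print(w)
Q=cams.camera_params('top');t=save('top','t3.png');print(cv2.minAreaRect(cs))
e=cv2.resize(t[205:265,300:380],(640,480),interpolation=cv2.INTER_CUBIC);s=cv2.resize(b[215:295,250:340],(540,480),interpolation=cv2.INTER_CUBIC)
wv=cv2.resize(a[140:400,220:420],(260,338))
cv2.imwrite('pics/m3.png',np.hstack([cv2.resize(e,(400,300)),cv2.resize(s,(338,300))])[:,:,::-1])
E
```

```text
[ 0.42240417 -0.33104618  0.13107404] [ 5.42979609e-04  9.99995505e-01 -2.93874133e-03 -2.42682577e-04]
1690.0
[[342, 200], [282, 202], [345, 205], [343, 220], [302, 220], [294, 234], [301, 249], [313, 253], [343, 247], [345, 256]]
[[ 0.4512 -0.349   0.016 ]
 [ 0.4499 -0.303   0.016 ]
 [ 0.4473 -0.3513  0.016 ]
 [ 0.4355 -0.35    0.016 ]
 [ 0.4357 -0.3181  0.016 ]
 [ 0.4243 -0.3115  0.016 ]
 [ 0.4118 -0.3168  0.016 ]
 [ 0.4084 -0.3263  0.016 ]
 [ 0.4133 -0.3503  0.016 ]
 [ 0.4057 -0.3521  0.016 ]]
((313.0, 228.0), (56.0, 64.0), 90.0)
```

View pics/m3.png

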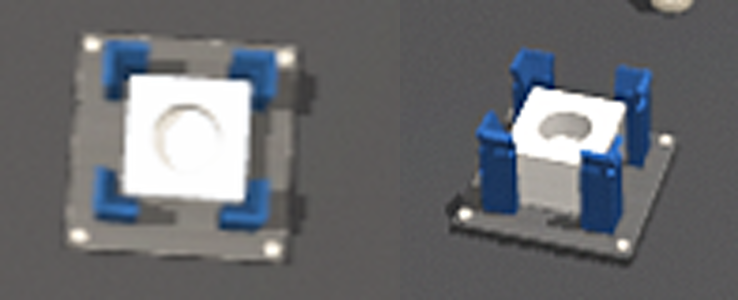

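The housing sits square and level between the four posts in both crops, so it is seated. Next I refine the spacer position.

```bash
python3 - <<'E'
from h import *
a=cv2.imread('pics/w3.png');P=cams.camera_params('wrist');o=get_obs();print(o['eef_pos'])
m=cv2.inRange(cv2.cvtColor(a,cv2.COLOR_BGR2HSV),(5,120,60),(25,255,255))
cs=max(cv2.findContours(m,0,1)[0],key=cv2.contourArea);r=cv2.minAreaRect(cs);print(cv2.contourArea(cs),r,cv2.approxPolyDP(cs,4,True)[:,0].tolist())
for x in(-.025,.025):
  for y in (-.025,.025): print(proj(P,[.4236+x,-.3287+y,.016]),proj(P,[.4236+x,-.3287+y,0]))
cv2.imwrite('pics/w3c.png',cv2.resize(a[170:290,240:400],(640,480),interpolation=cv2.INTER_CUBIC))
E
```

```text
[ 0.4245818  -0.32703437  0.13099377]
1710.5 ((312.4999694824219, 232.0), (63.99999237060547, 64.99998474121094), 90.0) [[282, 201], [280, 205], [343, 203], [343, 220], [308, 217], [297, 225], [294, 236], [298, 246], [311, 253], [343, 247], [345, 264], [344, 201]]
[351.9 267. ] [350.2 260. ]
[290.3 266.9] [291.9 259.9]
[353.8 206.4] [351.9 202.4]
[288.8 206.3] [290.5 202.3]
```

View pics/w3c.png

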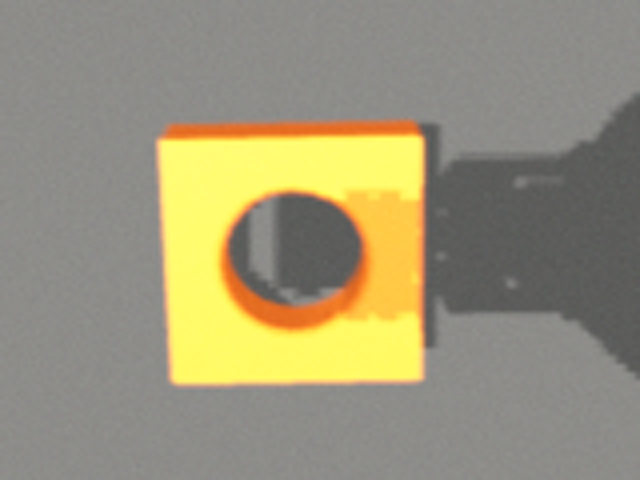

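The crop shows the spacer's top face with corners at full-image pixels (279.5,204.5), (346,203.5), (346,265), (283,266). That puts it near (0.423, −0.327), square to the tool.

Request:
{"api": "arm_command", "payload": {"rows": [[[85,-0.01,0.03,-0.4,0],[85,0,0,-0.7,0],[85,0,0,-0.6,0],[85,0,0,-0.44,0],[85,0,0,0,0],[40,0,0,0,0],[40,0,0,0,0],[40,0,0,0,0],[40,0,0,0,0],[40,0,0,0,0]]], "newtons": 30}}

```text
t: 9.1
eef_pos: [0.4245, -0.3268, 0.0041]
tool_rot: [0.001, 1.0, -0.0, 0.001]
contact_force: [0.0, 1.3, 7.3]
gripper_width: 0.577
grasp_force: 31.2
```

Request:
{"api": "arm_command", "payload": {"rows": [[[40,0,0,0.3,0],[40,0,0,0.7,0],[40,0,0,0.8,0],[40,0.3,0.5,0.67,-0.09],[40,0.4,0.85,0,-0.1],[40,0.4,0.85,0,-0.1],[40,0.4,0.85,0,-0.1],[40,0.3,0.85,0,-0.1],[40,0.18,0.61,0,-0.1],[40,0,0,0,0]]]}}

```text
t: 10.35
eef_pos: [0.5432, -0.0518, 0.1522]
tool_rot: [-0.001, 1.0, -0.021, 0.001]
contact_force: [0.1, -1.0, -0.4]
gripper_width: 0.575
grasp_force: 31.7
```

```bash
python3 - <<'E'
from h import *
o=get_obs();P=cams.camera_params('wrist');a=save('wrist','w4.png')
p=o['eef_pos'];print(p,o['gripper_width'])
m=cv2.inRange(cv2.cvtColor(a,cv2.COLOR_RGB2HSV),(5,100,60),(25,255,255))
cs=max(cv2.findContours(m,0,1)[0],key=cv2.contourArea);print(cv2.contourArea(cs),cv2.boundingRect(cs),cv2.approxPolyDP(cs,5,True)[:,0].tolist())
zt=p[2]-.0041+.016;c,s=np.cos(-.047),np.sin(-.047)
for x,y in((.025,.025),(.025,-.025),(-.025,-.025),(-.025,.025)):print(proj(P,[p[0]+c*x-s*y,p[1]+s*x+c*y,zt]))
E
```

```text
[ 0.54315156 -0.05181463  0.15220635] 0.5747067041176664
11657.0 (259, 257, 121, 116) [[373, 257], [264, 259], [259, 280], [261, 270], [343, 271], [330, 283], [290, 284], [286, 293], [262, 294], [260, 284], [267, 372], [374, 370], [379, 269]]
[258.1 266.4]
[379.5 267.1]
[372.8 368.7]
[263.6 368.1]
```

Request:
{"api": "arm_command", "payload": {"rows": [[[40,0.02,0,-0.3,0],[40,0,0,-0.5,0],[40,0,0,-0.4,0],[40,0,0,-0.1,0],[40,0,0,-0.1,0],[40,0,0,-0.12,0],[40,0,0,-0.1,0],[40,0,0,-0.06,0],[40,0,0,-0.03,0],[40,0,0,0,0]]]}}

```text
t: 11.65
eef_pos: [0.5436, -0.0558, 0.0484]
tool_rot: [0.0, 1.0, -0.024, 0.0]
contact_force: [-0.2, -0.2, -0.2]
gripper_width: 0.578
grasp_force: 31.7
```

Now at z 0.0484, near the expected 0.0481. I lower it gently until it touches, then release.

Request:
{"api": "arm_command", "payload": {"rows": [[[40,0,0,-0.02,0],[40,0,0,-0.02,0],[40,0,0,0,0],[40,0,0,0,0],[85,0,0,0,0],[85,0,0,0,0],[85,0,0,0.04,0],[85,0,0,0.1,0],[85,0,0,0.4,0],[85,0,0,0.6,0]]]}}

```text
t: 12.9
eef_pos: [0.5426, -0.0558, 0.1144]
tool_rot: [-0.0, 1.0, -0.024, -0.001]
contact_force: [1.2, 0.6, -0.7]
gripper_width: 0.996
grasp_force: 0.0
```

Request:
{"api": "arm_command", "payload": {"rows": [[[85,0,0,0.6,0],[85,0,0.3,0.68,0.09],[85,-0.2,0.75,0,0.1],[85,-0.25,0.85,0,0.1],[85,-0.25,0.85,0,0.1],[85,-0.25,0.85,0,0.1],[85,-0.25,0.85,0,0.1],[85,-0.27,0.6,0,0.1],[85,0,0.32,0,0],[85,0,0,0,0]]]}}

```text
t: 14.15
eef_pos: [0.4557, 0.2671, 0.1913]
tool_rot: [-0.0, 1.0, 0.004, 0.0]
contact_force: [-0.1, -0.3, -0.2]
gripper_width: 0.993
grasp_force: 0.0
```

```bash
python3 - <<'E'
from h import *
o=get_obs();P=cams.camera_params('wrist');np.save('p5.npy',P,allow_pickle=True);a=save('wrist','w5.png')
print(o['eef_pos']);print(proj(P,[.4545,.266,.106]))
t=save('top','t5.png');b=save('scene','s5.png')
f=lambda im,u,v,w,h,W,H:cv2.resize(im[v:v+h,u:u+w],(W,H),interpolation=cv2.INTER_CUBIC)
cv2.imwrite('pics/m5.png',np.vstack([np.hstack([f(t,297,202,80,60,400,300),f(b,250,215,107,80,400,300)]),np.hstack([cv2.resize(a,(400,300)),f(a,240,160,160,120,400,300)])])[:,:,::-1])
E
```

```text
[0.45565879 0.26711171 0.19129802]
[320.5 250. ]
```

View pics/m5.png

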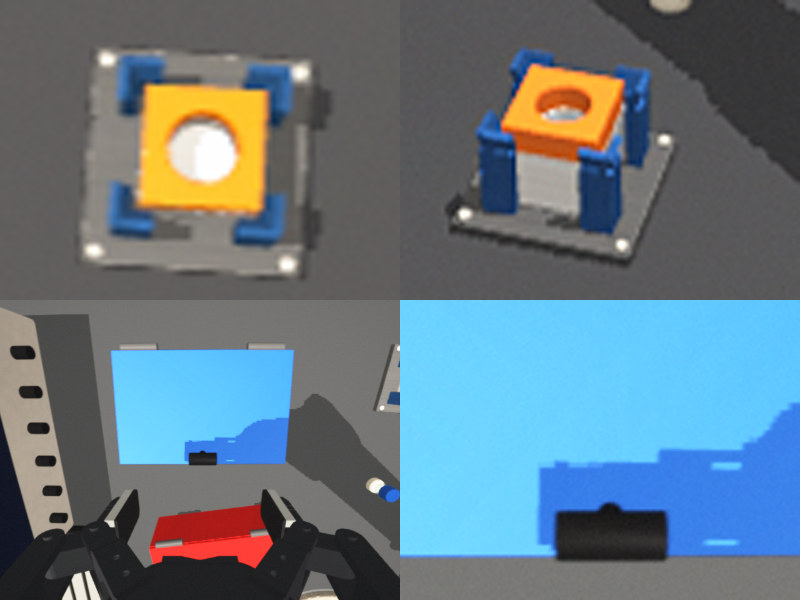

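The spacer lies flat and square on the housing between the posts, in both the top and scene crops. In the wrist crop the handle bar is centred at about full-image pixel (324.4,254). The flap corners are at about (178,80), (470,80), (458,261), (191,262).

```bash
python3 - <<'E'
from h import *
P=np.load('p5.npy',allow_pickle=True).item()
for z in(.106,.112,.118):print('handle',z,at(P,324.4,254,z))
L,R=at(P,178,80,.0795),at(P,470,80,.0795);print('hinge edge',L,R,np.linalg.norm(L-R))
for z in(.0795,.085,.09,.095):
  L,R=at(P,191,262,z),at(P,458,261,z);print(z,L,R,np.linalg.norm(L-R).round(4))
Q=cams.camera_params('top')
for z in(.106,.112,.118):print('top handle',z,at(Q,120+(563-400)/3.0075,205+190/3,z))
E
```

```text
handle 0.106 [0.4516 0.2632 0.106 ]
handle 0.112 [0.4537 0.2633 0.112 ]
handle 0.118 [0.4558 0.2634 0.118 ]
hinge edge [0.5679 0.365  0.0795] [0.5699 0.1643 0.0795] 0.20070996487469175
0.0795 [0.4342 0.3695 0.0795] [0.4371 0.1555 0.0795] 0.214
0.085 [0.4363 0.3673 0.085 ] [0.4392 0.1579 0.085 ] 0.2094
0.09 [0.4383 0.3653 0.09  ] [0.4411 0.1601 0.09  ] 0.2052
0.095 [0.4402 0.3633 0.095 ] [0.443  0.1623 0.095 ] 0.201
top handle 0.106 [0.4572 0.2663 0.106 ]
top handle 0.112 [0.457  0.2645 0.112 ]
top handle 0.118 [0.4567 0.2627 0.118 ]
```

Request:
{"api": "arm_command", "payload": {"rows": [[[70,0.01,-0.045,-0.3,0],[70,0,0,-0.5,0],[70,0,0,-0.4,0],[70,0,0,-0.27,0],[70,0,0,0,0],[20,0,0,0,0],[20,0,0,0,0],[20,0,0,0,0],[20,0,0,0,0],[20,0,0,0,0]]], "newtons": 30}}

```text
t: 15.55
eef_pos: [0.4562, 0.2646, 0.1033]
tool_rot: [-0.001, 1.0, 0.004, 0.001]
contact_force: [-0.9, 3.8, 2.0]
gripper_width: 0.343
grasp_force: 31.9
```

```bash
python3 -c "
import numpy as np
t=np.linspace(.108,1.70,21);x=-.117*np.cos(t)+.0305*np.sin(t);z=.117*np.sin(t)+.0305*np.cos(t)
X=((x-x[0])/.06).round(2);Z=((z-z[0])/.06).round(2)
print(np.diff(X).round(2).tolist(),np.diff(Z).round(2).tolist(),X[10],Z[10],X[20],Z[20])"
```

```text
[0.06, 0.08, 0.08, 0.1, 0.1, 0.12, 0.12, 0.13, 0.14, 0.15, 0.15, 0.15, 0.16, 0.16, 0.16, 0.16, 0.16, 0.15, 0.16, 0.15] [0.15, 0.14, 0.14, 0.12, 0.12, 0.12, 0.1, 0.09, 0.08, 0.07, 0.06, 0.05, 0.03, 0.02, 0.01, 0.0, -0.02, -0.03, -0.04, -0.06] 1.08 1.13 2.64 1.15
```

Request:
{"api": "arm_command", "payload": {"rows": [[[20,0.06,0.02,0.15,0],[20,0.08,0,0.14,0],[20,0.08,0,0.14,0],[20,0.1,0,0.12,0],[20,0.1,0,0.12,0],[20,0.12,0,0.12,0],[20,0.12,0,0.1,0],[20,0.13,0,0.09,0],[20,0.14,0,0.08,0],[20,0.15,0,0.07,0]]]}}

```text
t: 16.8
eef_pos: [0.5206, 0.2654, 0.1713]
tool_rot: [-0.0, 1.0, 0.004, -0.0]
contact_force: [-2.5, 4.3, -0.9]
gripper_width: 0.341
grasp_force: 30.9
```

Request:
{"api": "arm_command", "payload": {"rows": [[[20,0.15,0.02,0.06,0],[20,0.15,0,0.05,0],[20,0.16,0,0.03,0],[20,0.16,0,0.02,0],[20,0.16,0,0.01,0],[20,0.16,0,0.0,0],[20,0.16,0,-0.02,0],[20,0.15,0,-0.03,0],[20,0.16,0,-0.04,0],[20,0.15,0,-0.06,0]]]}}

```text
t: 18.05
eef_pos: [0.6164, 0.2666, 0.1729]
tool_rot: [-0.001, 1.0, 0.004, 0.002]
contact_force: [-0.5, 2.6, 6.5]
gripper_width: 0.342
grasp_force: 29.3
```

Request:
{"api": "arm_command", "payload": {"rows": [[[60,0,0,0,0],[60,0,0,0,0],[60,0,0,0,0],[60,0,0,0.3,0],[60,0,0,0.6,0],[60,0,0,0.3,0],[60,-0.6,0,0,0],[60,-0.9,0,0,0],[60,-0.65,0,0,0],[60,0,0,0,0]]]}}

```text
t: 19.3
eef_pos: [0.4827, 0.2666, 0.2447]
tool_rot: [0.0, 1.0, 0.005, 0.0]
contact_force: [0.3, 1.0, 0.4]
gripper_width: 0.701
grasp_force: 0.0
```

```bash
python3 - <<'E'
from h import *
o=get_obs();P=cams.camera_params('wrist');np.save('p6.npy',P,allow_pickle=True);a=save('wrist','w6.png')
print(o['eef_pos'],o['tool_rot'])
b=save('scene','s6.png')
cv2.imwrite('pics/m6.png',np.hstack([cv2.resize(a[60:400,160:480],(452,480),interpolation=cv2.INTER_CUBIC),cv2.resize(b[150:310,390:505],(345,480))])[:,:,::-1])
E
```

```text
[0.4826519  0.26661793 0.24474626] [6.09721131e-05 9.99985880e-01 5.31370481e-03 3.94098807e-05]
```

View pics/m6.png

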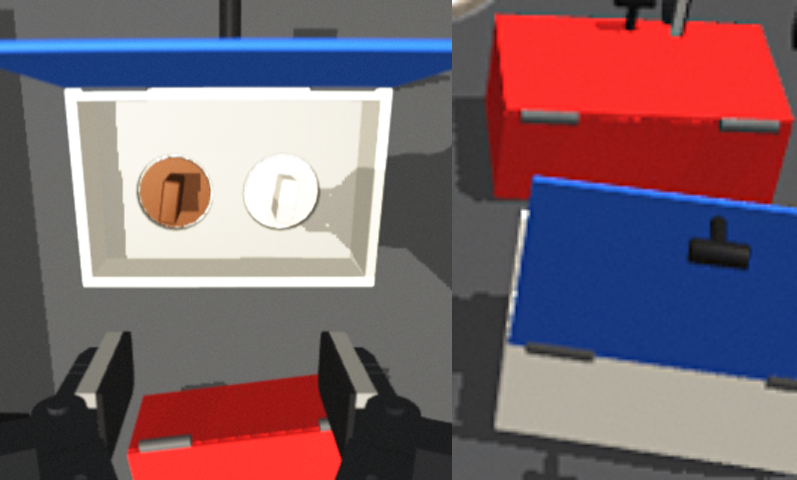

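The flap stands open at about 1.7 rad. Inside are two plates: brown on the left, crop (174,192), and white on the right, crop (281,191), which is full-image pixel (359,195). The white plate on the right (−y side) is the clean one. I go above it for one close look.

```bash
python3 - <<'E'
from h import *
P=np.load('p6.npy',allow_pickle=True).item()
print('disc top',at(P,358.9,195.3,.028)); print('brown',at(P,160+174/1.4125,60+192/1.4117,.028))
f=lambda x,y:(160+x/1.4125,60+y/1.4117)
for p in((66,90),(392,90),(374,286),(85,286)):print(at(P,*f(*p),.075))
print('q',get_obs()['q'].round(2))
E
```

```text
disc top [0.4981 0.2245 0.028 ]
brown [0.4964 0.3049 0.028 ]
[0.5675 0.3654 0.075 ]
[0.5699 0.1642 0.075 ]
[0.4404 0.162  0.075 ]
[0.4381 0.3634 0.075 ]
q [-0.38  0.28 -0.28  1.82  0.09  1.05 -2.26]
```

Request:
{"api": "arm_command", "payload": {"rows": [[[50,0.1,-0.3,0,0],[50,0.13,-0.39,-0.3,0],[50,0,0,-0.5,0],[50,0,0,-0.5,0],[50,0,0,-0.3,0],[50,0,0,-0.1,0],[50,0,0,0,0],[50,0,0,0,0],[50,0,0,0,0],[50,0,0,0,0]]]}}

```text
t: 20.65
eef_pos: [0.4993, 0.2248, 0.1424]
tool_rot: [-0.0, 1.0, 0.004, 0.0]
contact_force: [0.0, 0.0, -0.9]
gripper_width: 0.585
grasp_force: 0.0
```

```bash
python3 - <<'E'
from h import *
o=get_obs();P=cams.camera_params('wrist');np.save('p7.npy',P,allow_pickle=True);a=save('wrist','w7.png')
print(o['eef_pos'],o['tool_rot'],o['contact_force'])
p=[.498,.2245];print(proj(P,p+[.028]),proj(P,p+[.06]))
c=a[165:315,220:420]
c=cv2.convertScaleAbs(c.astype(float)**1.0,alpha=1.0)
g=cv2.createCLAHE(4,(4,4)).apply(cv2.cvtColor(c,cv2.COLOR_RGB2GRAY))
cv2.imwrite('pics/m7.png',cv2.resize(g,(800,600),interpolation=cv2.INTER_CUBIC))
E
```

```text
[0.49928996 0.22481049 0.14240159] [-1.55176073e-04  9.99992852e-01  3.75499594e-03  4.14161464e-04] [ 0.03420604  0.02840862 -0.86133331]
[319.4 238.2] [319.4 251.6]
```

View pics/m7.png

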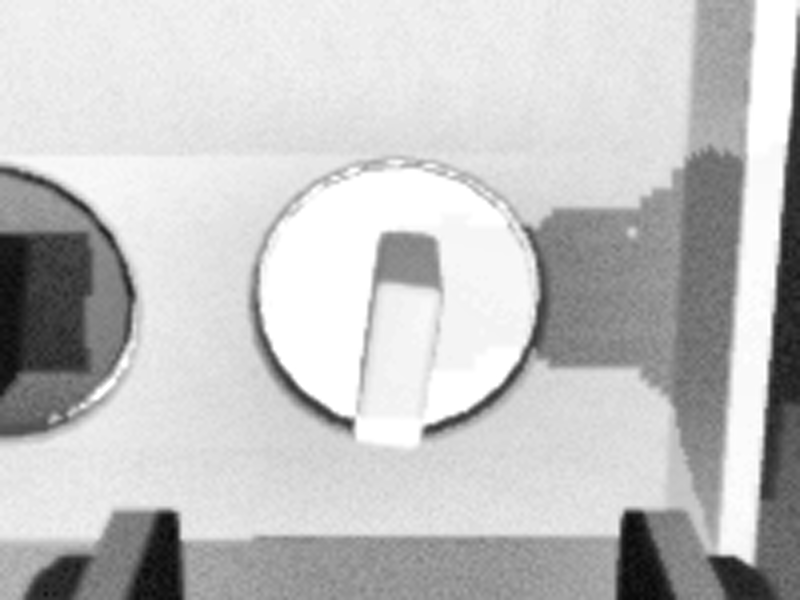

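The close view shows the white disc centred at about full-image pixel (319.5,239). The rib's top face has crop corners (375,285), (441,290), (421,445), (357,440), turned about 0.12 rad clockwise in the image.

```bash
python3 - <<'E'
from h import *
P=np.load('p7.npy',allow_pickle=True).item();f=lambda x,y:(220+x/4,165+y/4)
w=np.array([at(P,*f(*p),.06) for p in((375,285),(441,290),(421,445),(357,440))]);print(w.mean(0),[np.linalg.norm(w[i]-w[(i+1)%4]).round(4) for i in range(4)])
for a,b in((3,0),(2,1)):e=w[b]-w[a];print(np.arctan2(e[1],e[0]))
e=w[1]-w[0];print(np.arctan2(e[1],e[0])+np.pi/2)
print(at(P,319.5,239,.028))
E
```

```text
[0.494225 0.224325 0.06    ] [np.float64(0.0114), np.float64(0.0292), np.float64(0.0115), np.float64(0.0291)]
-0.10685784735836261
-0.10308160852270043
-0.07006058263845727
[0.4973 0.2244 0.028 ]
```

Request:
{"api": "arm_command", "payload": {"rows": [[[50,-0.045,0,-0.1,-0.7],[50,0,0,-0.4,-0.65],[50,0,0,-0.5,0],[50,0,0,-0.4,0],[50,0,0,-0.25,0],[50,0,0,-0.08,0],[50,0,0,0,0],[5,0,0,0,0],[5,0,0,0,0],[5,0,0,0,0]]], "newtons": 40}}

```text
t: 21.95
eef_pos: [0.4969, 0.225, 0.0389]
tool_rot: [-0.0, 0.999, -0.05, 0.001]
contact_force: [-0.5, -0.9, 4.5]
gripper_width: 0.129
grasp_force: 39.8
```

Request:
{"api": "arm_command", "payload": {"rows": [[[5,0,0,0,0],[5,0,0,0,0],[5,0,0,0,0],[5,0,0,0,0],[5,0,0,0,0],[5,0,0,0,0],[5,0,0,0,0],[5,0,0,0,0],[5,0,0,0,0],[5,0,0,0,0]]]}}

```text
t: 23.2
eef_pos: [0.4969, 0.225, 0.0388]
tool_rot: [-0.0, 0.999, -0.05, 0.001]
contact_force: [-0.7, -0.4, 5.9]
gripper_width: 0.131
grasp_force: 40.0
```

Request:
{"api": "arm_command", "payload": {"rows": [[[5,0,0,0.1,0],[5,0,0,0.2,0],[5,0,0,0.3,0],[5,0,0,0.4,0],[5,0,0,0.4,0],[5,0,0,0.4,0],[5,0,0,0.3,0],[5,0,0,0.1,0],[5,0,0,0,0],[5,0,0,0,0]]]}}

```text
t: 24.45
eef_pos: [0.4958, 0.2244, 0.1692]
tool_rot: [0.0, 0.999, -0.05, -0.001]
contact_force: [-0.4, -1.1, -0.8]
gripper_width: 0.133
grasp_force: 39.0
```

```bash
python3 - <<'E'
from h import *
o=get_obs();P=cams.camera_params('wrist');a=save('wrist','w8.png');p=o['eef_pos'];print(p,o['contact_force'],o['gripper_width'])
# expected disc outline if held as gripped (centre at tool axis): top of disc z
zt=p[2]-.0389+.028
g=cv2.cvtColor(a,cv2.COLOR_RGB2HSV);m=((g[:,:,1]<40)&(g[:,:,2]>200)).astype(np.uint8)
print('expected bounds',[proj(P,[p[0]+dx,p[1]+dy,zt]).tolist() for dx,dy in((.027,0),(0,-.027),(-.027,0),(0,.027))])
n,l,st,c=cv2.connectedComponentsWithStats(m)
for i in np.argsort(-st[1:,4])[:4]+1:print(st[i],c[i].round(1))
E
```

```text
[0.49581141 0.22436219 0.16922555] [-0.41842928 -1.08266303 -0.84378564] 0.1334340405244642
expected bounds [[312.8, 245.3], [372.7, 291.6], [323.8, 342.8], [264.9, 301.4]]
[  103   130   302   200 28699] [277.5 217.5]
[ 306  306   29   65 1774] [319.6 338.1]
[575 307  23  21 320] [585.4 316.4]
[591  86   8   8  44] [594.5  89.5]
```

Request:
{"api": "arm_command", "payload": {"rows": [[[5,0.03,-0.2,0,0],[5,0.1,-0.5,0,0],[5,0.1,-0.6,0,0],[5,0.1,-0.65,0,0],[5,0.1,-0.65,0,0],[5,0.1,-0.65,0,0],[5,0.1,-0.6,0,0],[5,0.1,-0.5,0,0],[5,0.045,-0.27,0,0],[5,0,-0.05,0,0]]]}}

```text
t: 25.75
eef_pos: [0.5426, -0.0566, 0.1699]
tool_rot: [0.0, 0.999, -0.051, -0.0]
contact_force: [0.7, -0.5, -0.9]
gripper_width: 0.132
grasp_force: 39.0
```

Request:
{"api": "arm_command", "payload": {"rows": [[[5,0,0,-0.1,0],[5,0,0,-0.2,0],[5,0,0,-0.2,0],[5,0,0,-0.16,0],[5,0,0,-0.07,0],[5,0,0,0,0],[5,0,0,0,0],[5,0,0,0,0],[5,0,0,0,0],[5,0,0,0,0]]]}}

```text
t: 27.0
eef_pos: [0.5429, -0.0556, 0.1264]
tool_rot: [0.0, 0.999, -0.05, 0.0]
contact_force: [-0.7, 0.2, -0.6]
gripper_width: 0.132
grasp_force: 39.0
```

```bash
python3 - <<'E'
from h import *
o=get_obs();print({k:np.round(o[k],4) for k in('eef_pos','tool_rot','contact_force','joint_vel','gripper_width','grasp_force','t')})
a=save('scene','s9.png');P=cams.camera_params('scene');w=save('wrist','w9.png');t=save('top','t9.png');W=cams.camera_params('wrist')
# white plate in the wrist picture and in the scene picture
def white(im,box,P,n):
    x0,y0,x1,y1=box;g=cv2.cvtColor(im[y0:y1,x0:x1],cv2.COLOR_RGB2HSV);m=((g[:,:,1]<45)&(g[:,:,2]>140)).astype(np.uint8)
    k,l,st,c=cv2.connectedComponentsWithStats(m);i=np.argsort(-st[1:,4])[:3]+1
    for j in i:
        cs=np.argwhere(l==j)[:,::-1].astype(np.float32);r=cv2.minAreaRect(cs);print(n,st[j]+[x0,y0,0,0,0],(c[j]+[x0,y0]).round(1),np.round(r[2],1))
p=o['eef_pos'];c=[p[0],p[1]];zb=p[2]-.0389+.022
for n,im,Q,b in(('scene',a,P,(230,130,380,300)),('wrist',w,W,(220,200,420,400))):
    pr=np.array([proj(Q,[c[0]+.027*np.cos(q),c[1]+.027*np.sin(q),zz]) for q in np.linspace(0,6.28,24) for zz in(zb,zb+.006)]);print(n,'expect disc box',pr.min(0),pr.max(0));white(im,b,Q,n)
E
```

```text
{'eef_pos': array([ 0.5429, -0.0556,  0.1264]), 'tool_rot': array([ 0.000e+00,  9.987e-01, -5.030e-02,  1.000e-04]), 'contact_force': array([-0.6676,  0.1503, -0.5584]), 'joint_vel': array([-0.0009,  0.0015,  0.0005,  0.0012,  0.0009,  0.0012,  0.0008]), 'gripper_width': np.float64(0.1316), 'grasp_force': np.float64(39.0415), 't': np.float64(27.0)}
scene expect disc box [277.9 209.7] [307. 230.]
scene [278 198  30  33 471] [292.3 219.3] 35.2
scene [327 140  53  16 401] [356.1 148.4] 3.1
scene [281 256  17  16 207] [289.1 263.5] 10.3
wrist expect disc box [264.5 241.4] [372.9 343.1]
wrist [ 255  200  123  173 9162] [315.1 291. ] 32.7
wrist [282 200  73  18 760] [316.8 208.5] 86.5
wrist [306 397   5   3   8] [308.2 398.4] 90.0
```

The scene measurement matches a level, centred plate about 5 cm above the spacer: the disc box is expected at 278–307 × 210–230, and its lower edge is measured at 231. I make a quick numeric check on the bystanders and the flap, then hand in.

```bash
python3 - <<'E'
from h import *
a=cv2.imread('pics/top0.png').astype(int);b=cv2.imread('pics/t9.png').astype(int);t5=cv2.imread('pics/s6.png').astype(int);s9=cv2.imread('pics/s9.png').astype(int);s0=cv2.imread('pics/scene0.png').astype(int)
for n,(u,v,r) in dict(vial=(326,314,12),beaker=(311,125,20),reagent=(392,122,20),driver=(455,163,36),weight=(262,130,12),red=(195,370,40)).items():
    print(n,(abs(a-b)[v-r:v+r,u-r:u+r].max(2)>60).mean().round(3))
print('flap s6 vs s9',(abs(t5-s9)[200:300,405:470].max(2)>60).mean().round(3),'vs shut',(abs(s0-s9)[200:300,405:470].max(2)>60).mean().round(3))
f=(abs(a-b)[215:250,430:470].max(2)>60).mean()
print(job.hand_in())
E
```

```text
vial 0.418
beaker 0.0
reagent 0.0
driver 0.0
weight 0.0
red 0.0
flap s6 vs s9 0.005 vs shut 0.512
the job is handed in; nothing more can be done
None
```

I handed the job in at about 27 s of the 72 s. The housing and spacer are seated in the jig, the blue flap is open, and the clean plate is held level about 5 cm above the spacer. The beaker, bottle, driver, weight and red box are unmoved in the top view. I could not confirm the vial: its patch differed from the start picture, most likely because the arm hides it there.

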